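Scoop the whole milling balls out of the chips

ROBOT

A 6-joint arm with a two-finger parallel gripper is mounted at the origin on a cart in front of the work surface, level with it; the furniture and walls round the work are solid. World frame = base frame: x ahead of the robot, y to its left, z up, the work surface at z = 0. Lengths are in mm, angles in degrees, forces in N, time in s.
With the tool pointing down it reaches from about 300 to 850 mm from the base axis. Payload 4.2 kg.
Tool frame: the origin (TCP) lies midway between the tips of the shut fingers; the grasp point (between the pads) lies env.hold_point_z behind it (env.hold_point_z is the distance from the TCP to the grasp point, in mm); z points along the fingers, y is the line along which they close (so a half turn about z gives the same grasp; the last joint's range is limited). The gripper opens to 91 mm and grips with 3 to 60 N. Pads are 32 mm wide; open, the fingers measure 118 mm over their backs; the gripper's body (76 mm by 178 mm) begins 60 mm behind the grasp point.
Start: joints at [-1.146, 18.312, 89.639, -0, 72.044, -1.146], TCP at [575.016, 0, 213.976] pointing down, gripper open.
Joint ranges: [-177.97, 177.97], [-48.28, 115.42], [12.27, 149.76], [-77.06, 257.06], [2.81, 150.46], [-146.56, 146.56]. Speed limits (degrees/s): [147.25, 147.25, 180, 180, 180, 180].

INTERFACE

Orientations are given as [roll, pitch, yaw] about the fixed x, y, z axes, in that order (R = Rz(yaw) Ry(pitch) Rx(roll)).
In Python, from workcell import env, viewer, spotter gives the robot as it stands.
- The arm moves only by the tool apply_moves, never from a script. Its arguments are lists of equal length, an entry for each row: "delta_pos": the shift along the world's x, y, z normalised to -1 to 1, where 1 is 120 mm, a list of three; "rot": the turn, a rotation vector about the world's x, y, z normalised to -1 to 1, where 1 is 1.5 rad, a list of three; "hand": the opening, from 0 (shut) to 1 (fully open). A call has 1 to 10 rows; each row is the pose to reach, as a shift and turn from the pose commanded when the call began; what a row does not reach only later rows make up. A row lasts 1/12 s, in which the tool goes at most 41.7 mm and 7.16 degrees, less where a joint would pass 70% of its speed; a pose out of reach is approached as far as the arm can. A call with a number of a shift or a turn outside -1 to 1 is refused whole. A call with a gripper value outside its range is refused whole. The fingers move at their own pace and stop on an object; "newtons" is the grip in N (left out, the last holds). Time passes only in rows, so rows that repeat a pose let the fingers close. It gives the time, the measured TCP pose, the force, the opening and the grip force at its end, in the units of the state.
- env.state(): the state, without advancing time (a new reading comes with each control period).
- viewer.grab_frame(name): name is "scene" or "side" or "wrist"; returns a dict with "pixels" (420x560x3 uint8, red, green, blue), "camera_matrix" (3x3 intrinsics, pixels), "k1" (the pictures are not rectified: a ray, as slopes to the right and down, at radius r is drawn at 1 + k1 r^2 times it, then the intrinsics apply), "R" (3x3) and "t" (3): a world point X has camera coordinates R X + t; the wrist camera has in their place "mount" (4x4, takes a point from camera to tool coordinates, whose origin is the TCP and whose axes are the flange's). Camera axes: x right, y down, z forward; pixel columns grow to the right and rows downward; lengths in mm; the calibration is good to about 2 mm. A picture is of the moment at which its call begins: read the wrist's pose just before it. There is no depth.
- env.job_done(): hands the job in; it is judged then, once.
Trained networks look in a picture, given as the dict that the camera call returned (one of the last four; its "shot" number tells which), for a name from the list of things; names that differ only in an ending like _2 or _b are one class to them, and where a whole thing is asked for, a point or a joint stands for the part that bears it (a point fixed in the world has none). Each returns a list of dicts, best first, with "score" (0 to 1); they miss things now and then, are a little off and sometimes report something else, mostly with a low value. They report only what shows in the picture. A call takes as long as a camera call.
- spotter.trace(picture, query): "mask" (420x560 bool, what is visible of it) and "box" ([centre column, centre row, width, height] in pixels, round what is visible of it).
- spotter.landmark_of(picture, query): "position" ([column, row] in pixels: a listed point, or the origin of a listed thing).
The state is a dict: "time_s": time; "qpos": joint angles; "qvel": joint speeds; "effort": joint torques, N m; "ee_pos": TCP position; "ee_rot": TCP orientation; "force": force on the tool from outside, world axes, zero at the start; "torque": the same for the moment, N m; "gripper_width": finger opening in mm; "gripper_force": force on a finger pad.
Only numpy, scipy, OpenCV 4.12 (cv2) and the standard library are available. Lean on these libraries where they do the work, as an engineer would, in place of code of your own. Each camera call takes 0.05 s, during which the arm holds its last target. There are 200 camera calls.

TASK

Holding the wire scoop by its black handle, scoop all three whole milling balls out of the long tray, so that the broken chips drop through the wires and stay in the tray. Stand the loaded scoop on the bare worktop and let go, then take it again by the loop over the basket and lower it into the steel basin, so that it stands flat on the basin floor with the three balls in it. Leave the things round about where they are.

Things in the scene. Friction and masses are not known exactly. Their poses are not given: they have to be found in the camera images.
- scoop: loose bare steel wire scoop, 150 g, standing level. Origin under the basket's middle, at its underside; x to the open front (facing the robot), z up. Five lengthwise 3.6 mm wire tines, 18 mm apart (14 mm gaps), from the tips at x=+45 mm to x=-54 mm, where they turn up to z=36 mm as the back. Outer width 90 mm, wire side rails. No low cross wires, so chips pass between the tines
- scoop_tip (a point): tip of the middle tine, x=+45, z=+1.8 mm in the scoop's frame. From the tips, which rest on the surface, the tines rise to a low hump (8 mm high on top) at x=+20 mm and fall again to the rear, so balls behind the hump stay in when the scoop stands level; tilt the tips up 0.3 to 0.4 rad to roll balls over the hump to the back
- scoop_handle (a point): middle of the scoop's black handle: a level bar along the scoop's x, 72 mm long, 18 mm wide (y), 16 mm high, centred at x=-117, y=0, z=+78 mm in the scoop's frame; bent wires lead from it down to the basket's rear top edge
- scoop_loop (a point): middle of the flat grip strip on top of the steel loop that arches over the basket: 44 mm long along the scoop's y, 10 mm thick (x), 14 mm high, centred at x=-10, y=0, z=+88 mm in the scoop's frame
- tray: fixed long grey open tray; origin under its centre, x along its length, toward the robot. Inside 226 (x) by 98 mm (y), narrowing to 85 mm over its last 27 mm at the +x end; floor 4 mm up, walls 4 mm thick with rolled rim (7 mm), 35 high. Balls and chips lie at x from +20 to +90 mm; the -x half starts empty. Tray and basin stand left and right of the scoop; which is on which side varies
- basin: fixed near-square steel washing basin, dry, with a drain disc; origin under its centre, x roughly toward the robot. Inside 136 (x) by 116 mm (y), floor 4 mm above the worktop, walls 4 mm thick with rolled rim (7 mm), 39 mm high. The scoop fits in with its x along the basin's x, its handle passing over the far wall
- ball_1_center (a point): one of three whole milling balls, plain white ceramic, 26 mm diameter, 50 g, polished and slippery (friction about 0.15); the point is its centre. They start in the half of the tray toward its +x end, mixed with the chips, and roll freely.
- ball_2_center (a point): one of three whole milling balls, plain white ceramic, 26 mm diameter, 50 g, polished and slippery (friction about 0.15); the point is its centre. They start in the half of the tray toward its +x end, mixed with the chips, and roll freely.
- ball_3_center (a point): one of three whole milling balls, plain white ceramic, 26 mm diameter, 50 g, polished and slippery (friction about 0.15); the point is its centre. They start in the half of the tray toward its +x end, mixed with the chips, and roll freely.
- chip_1: one of four broken-off chips, same white ceramic, a stub about 10 mm across and 6.5 mm high, 10 g; origin at the middle of its underside. It slips through the 14 mm gaps of the scoop.
- chip_2: one of four broken-off chips, same white ceramic, a stub about 10 mm across and 6.5 mm high, 10 g; origin at the middle of its underside. It slips through the 14 mm gaps of the scoop.
- chip_3: one of four broken-off chips, same white ceramic, a stub about 10 mm across and 6.5 mm high, 10 g; origin at the middle of its underside. It slips through the 14 mm gaps of the scoop.
- chip_4: one of four broken-off chips, same white ceramic, a stub about 10 mm across and 6.5 mm high, 10 g; origin at the middle of its underside. It slips through the 14 mm gaps of the scoop.
- dropper: bystander: small white dropper bottle, 38 mm wide, 90 mm high; origin under it
- cooler_box: bystander: small blue bench cooler with clear lid, 74x107x38 mm; origin under it
- beaker: bystander: clear plastic beaker, 96 mm wide, 100 mm high; origin under it

How it is judged:
By the outcome, as a careful person would: the job done as asked, in the order asked, and still so for the second after the job is handed in, with the robot touching nothing.
It also fails if it takes over 61 s, if anything falls off the work surface, if the arm or the gripper's body presses on something with over 40 N, if the wrist force passes 120 N, or if a joint passes its speed limit or range.

## Working session

There is one attempt and no reset: what is moved stays moved. The work goes in short steps, Python scripts to look and compute and a tool call to move; the robot and the scene stay as the last step left them, time stands still between calls to the robot, and variables do not carry over. Pictures are saved under pics/ and viewed, at most 10 in all, crops included, and the job is handed in when it is done.

Besides the shell and the picture viewer there is one more tool, called after "Request:" by a JSON object that holds its "api" and its "payload". apply_moves: Moves the arm, as the interface text tells. Its arguments: {"type":"object","properties":{"delta_pos":{"type":"array"},"rot":{"type":"array"},"hand":{"type":"array"},"newtons":{"type":"number"}},"required":["delta_pos","rot","hand"]}

```bash
ls; mkdir -p pics; cat > h.py <<'E'
from workcell import env, viewer, spotter
import numpy as np, cv2
from scipy.optimize import least_squares
from scipy.spatial.transform import Rotation as Ro
def pose():
    s=env.state(); r=s["ee_rot"]
    return np.array(s["ee_pos"]), Ro.from_euler('xyz',r,degrees=True).as_matrix()
def grab(n):
    p,R=pose() if n=="wrist" else (None,None)
    f=viewer.grab_frame(n)
    if n=="wrist":
        M=np.array(f["mount"]); Rc=R@M[:3,:3]; c=R@M[:3,3]+p
        f["_R"]=Rc.T; f["_t"]=-Rc.T@c
    else: f["_R"]=np.array(f["R"]); f["_t"]=np.array(f["t"])
    return f
def proj(f,X):
    X=np.atleast_2d(X); c=X@f["_R"].T+f["_t"]; s=c[:,:2]/c[:,2:]
    s=s*(1+f["k1"]*(s**2).sum(1,keepdims=True)); K=np.array(f["camera_matrix"])
    return s@K[:2,:2].T+K[:2,2]
def ray(f,uv):
    K=np.array(f["camera_matrix"]); d=np.linalg.solve(K[:2,:2],np.array(uv,float)-K[:2,2]); s=d.copy()
    for _ in range(20): s=d/(1+f["k1"]*(s@s))
    R=f["_R"]; v=R.T@np.array([s[0],s[1],1]); return -R.T@f["_t"], v/np.linalg.norm(v)
def onz(f,uv,z):
    o,v=ray(f,uv); return o+v*(z-o[2])/v[2]
def tri(obs):
    A=np.zeros((3,3));b=np.zeros(3)
    for f,uv in obs:
        o,v=ray(f,uv);P=np.eye(3)-np.outer(v,v);A+=P;b+=P@o
    X=np.linalg.solve(A,b); return X,[float(np.linalg.norm(proj(f,X)[0]-uv)) for f,uv in obs]
def save(f,n,k=1.4):
    cv2.imwrite("pics/"+n,cv2.resize(f["pixels"][:,:,::-1],None,fx=k,fy=k))
E
cat > a.py <<'E'
from h import *
np.set_printoptions(precision=1,suppress=True)
print(env.state(), env.hold_point_z)
F={n:grab(n) for n in("scene","side","wrist")}
for n,f in F.items():
    save(f,f"a_{n}.png",1.0)
    for q in("scoop","scoop_tip","scoop_handle","scoop_loop","tray","basin","ball_1_center","chip_1","dropper","cooler_box","beaker"):
        L=spotter.landmark_of(f,q)
        print(n,q,[(np.round(l["position"],1).tolist(),round(l["score"],2),onz(f,l["position"],{"scoop_handle":78,"scoop_loop":88,"ball_1_center":17,"chip_1":4}.get(q,0))[:2].round(0).tolist()) for l in L[:6]])
im=np.hstack([F["scene"]["pixels"],F["side"]["pixels"]])
E
python3 a.py
```

```text
pics
{'time_s': 0.0, 'qpos': array([-1.1, 18.4, 89.7,  0. , 72. , -1.1]), 'qvel': array([ 0.1,  0.1, -0. , -0. ,  0. ,  0.1]), 'effort': array([ -0. , -41.2, -23.2,   0.1,   0. ,  -0. ]), 'ee_pos': array([574.5,   0. , 213.1]), 'ee_rot': array([-179.9,   -0. ,   90. ]), 'force': array([-0.9, -0.1, -0. ]), 'torque': array([-0. ,  0.1,  0. ]), 'gripper_force': 0.0, 'gripper_width': 91.17530144440431} 18.8
scene scoop [([284.7, 252.1], 0.89, [507.0, -23.0])]
scene scoop_tip []
scene scoop_handle [([306.3, 205.0], 0.71, [629.0, 4.0])]
scene scoop_loop [([287.6, 224.1], 0.91, [517.0, -26.0])]
scene tray [([225.8, 225.4], 0.63, [485.0, 187.0])]
scene basin [([344.1, 290.2], 0.91, [495.0, -221.0])]
scene ball_1_center [([213.0, 227.6], 0.52, [440.0, 188.0])]
scene chip_1 []
scene dropper [([178.8, 208.2], 0.77, [449.0, 369.0])]
scene cooler_box [([417.0, 317.4], 0.79, [531.0, -389.0])]
scene beaker [([204.4, 188.0], 0.82, [580.0, 405.0])]
side scoop [([295.3, 239.3], 0.88, [503.0, -10.0])]
side scoop_tip [([311.7, 240.6], 0.73, [460.0, -8.0])]
side scoop_handle [([293.6, 236.3], 0.65, [496.
[... 211 characters left out ...]
49, [427.0, 177.0])]
side chip_1 []
side dropper [([295.6, 340.6], 0.92, [464.0, 357.0])]
side cooler_box [([296.3, 173.5], 0.87, [541.0, -402.0])]
side beaker []
wrist scoop [([230.2, 201.5], 0.92, [511.0, -17.0]), ([209.5, 18.2], 0.36, [494.0, 203.0])]
wrist scoop_tip [([197.7, 210.2], 0.66, [467.0, -28.0])]
wrist scoop_handle [([327.7, 200.0], 0.85, [627.0, 2.0])]
wrist scoop_loop [([226.2, 219.9], 0.73, [521.0, -17.0])]
wrist tray []
wrist basin [([225.7, 335.7], 0.82, [496.0, -222.0])]
wrist ball_1_center [([152.1, 32.6], 0.97, [431.0, 184.0])]
wrist chip_1 [([158.3, 11.3], 0.56, [435.0, 211.0]), ([134.8, 37.0], 0.45, [405.0, 184.0])]
wrist dropper []
wrist cooler_box []
wrist beaker []
```

```bash
python3 -c "
import cv2,numpy as np
a=[cv2.imread(f'pics/a_{n}.png') for n in('scene','side','wrist')]
cv2.imwrite('pics/a.png',np.vstack([np.hstack([a[0][120:400,100:500],a[1][120:400,120:520]]),cv2.resize(a[2],(400,300)).repeat(1,1) if 0 else np.hstack([cv2.resize(a[2],(400,300)),np.zeros((300,400,3),np.uint8)])]))
"
```

```text
(no output)
```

View pics/a.png

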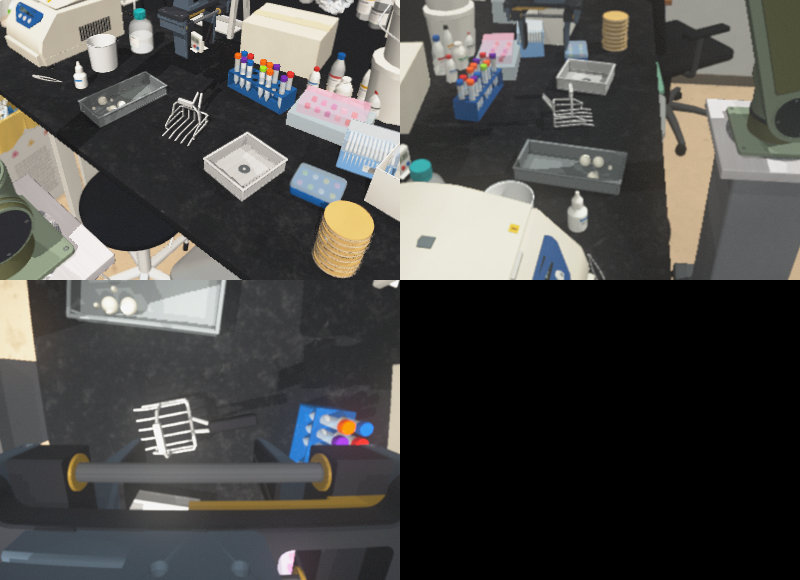

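Request:
{"api": "apply_moves", "payload": {"delta_pos": [[-0.3,0.3,0.2],[-0.6,0.6,0.4],[-0.9,0.8,0.6],[-0.9,0.8,0.6],[-0.9,0.8,0.6]], "rot": [[0,0,0],[0,0,0],[0,0,0],[0,0,0],[0,0,0]], "hand": [1,1,1,1,1]}}

```text
time_s: 2.22
ee_pos: [464.5, 98.9, 290.0]
ee_rot: [179.7, -0.2, 90.2]
force: [-0.1, 0.7, -0.3]
gripper_width: 91.1
gripper_force: 0.0
```

```bash
cat > b.py <<'E'
from h import *
np.set_printoptions(precision=1,suppress=True)
f=grab("wrist"); save(f,"b.png",1.4)
Z={"scoop_handle":78,"scoop_loop":88,"ball_1_center":17,"chip_1":4,"scoop_tip":2}
for q in("scoop","scoop_tip","scoop_handle","scoop_loop","tray","ball_1_center","chip_1"):
    L=spotter.landmark_of(f,q)
    print(q,[(np.round(l["position"],1).tolist(),round(l["score"],2),onz(f,l["position"],Z.get(q,0))[:2].round(0).tolist()) for l in L[:6]])
L=spotter.trace(f,"tray")
import pickle; pickle.dump((f,L),open("b.pkl","wb"))
print([(l["box"],l["score"]) for l in L])
E
python3 b.py
```

```text
scoop [([303.6, 251.5], 0.69, [508.0, -17.0]), ([282.0, 90.0], 0.54, [471.0, 233.0])]
scoop_tip [([276.9, 260.1], 0.78, [464.0, -32.0])]
scoop_handle []
scoop_loop [([317.2, 276.5], 0.95, [519.0, -19.0])]
tray [([298.6, 110.5], 0.66, [496.0, 204.0])]
ball_1_center [([255.0, 123.0], 0.78, [432.0, 185.0]), ([315.2, 277.4], 0.74, [527.0, -56.0]), ([241.3, 87.0], 0.64, [414.0, 235.0]), ([297.6, 110.7], 0.18, [493.0, 203.0])]
chip_1 [([236.4, 124.7], 0.58, [404.0, 184.0]), ([242.3, 86.1], 0.57, [414.0, 238.0]), ([282.6, 90.7], 0.53, [472.0, 232.0]), ([256.1, 105.3], 0.46, [433.0, 211.0])]
[([300.2, 109.6, 176.7, 105.6], 0.94)]
```

View pics/b.png

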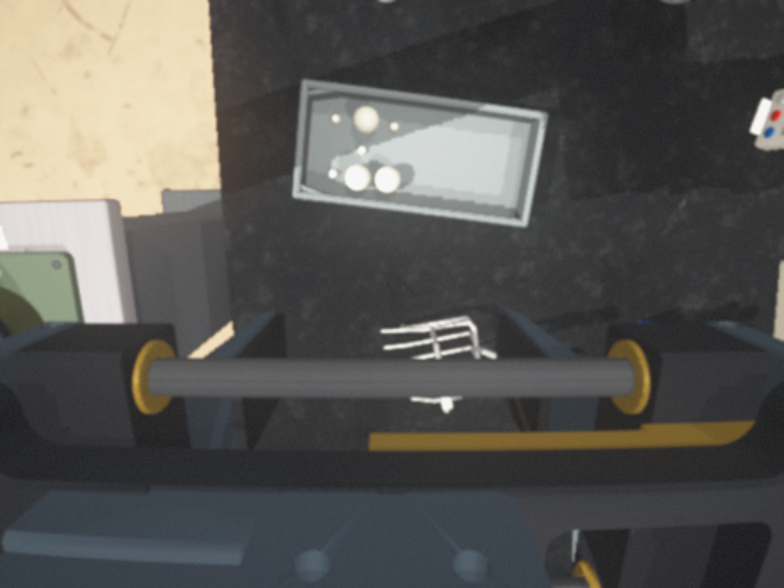

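```bash
cat > c.py <<'E'
from h import *; import pickle
np.set_printoptions(precision=1,suppress=True)
fb,L=pickle.load(open("b.pkl","rb"))
S=grab("scene");D=grab("side")
fa=dict(fb); M=np.array(fb["mount"]); R=Ro.from_euler('xyz',[-179.9,0,90],degrees=True).as_matrix()
Rc=R@M[:3,:3]; c=R@M[:3,3]+[574.5,0,213.1]; fa["_R"]=Rc.T; fa["_t"]=-Rc.T@c
print("handle",tri([(S,[306.3,205]),(D,[249.7,216.8]),(fa,[327.7,200])]))
print("loop",tri([(S,[287.6,224.1]),(D,[291.1,211.6]),(fa,[226.2,219.9]),(fb,[317.2,276.5])]))
print("scoop",tri([(S,[284.7,252.1]),(D,[295.3,239.3]),(fa,[230.2,201.5]),(fb,[303.6,251.5])]))
print("tip",tri([(D,[311.7,240.6]),(fa,[197.7,210.2]),(fb,[276.9,260.1])]))
print("basin",tri([(S,[344.1,290.2]),(D,[303.4,201.5]),(fa,[225.7,335.7])]))
m=L[0]["mask"].astype(np.uint8)
cn=max(cv2.findContours(m,0,1)[0],key=cv2.contourArea)
P=np.array([onz(fb,p[0],35)[:2] for p in cn],np.float32)
print("tray outer rim",cv2.minAreaRect(P))
q=cv2.approxPolyDP(cn,6,True)[:,0]; print("corners",[onz(fb,p,35)[:2] for p in q])
for n,l,z in(("balls",[(261.4,85),(255,126.4),(276,128.2)],17),("chips",[(239,84.5),(281.5,90.3),(258,107),(237,124)],7)):
  print(n,[onz(fb,p,z)[:2] for p in l])
b=spotter.trace(S,"basin")[0]; cn=max(cv2.findContours(b["mask"].astype(np.uint8),0,1)[0],key=cv2.contourArea)
q=cv2.approxPolyDP(cv2.convexHull(cn),5,True)[:,0]; print("basin S",q,[onz(S,p,39)[:2] for p in q])
E
python3 c.py
```

```text
handle (array([624.5,   2.9,  74.9]), [1.8342013908497077, 2.951455495374815, 2.875824512278312])
loop (array([519.2, -20.4,  80.8]), [1.4301945293084433, 2.0825176545264634, 1.3120972949179832, 1.7035209013601535])
scoop (array([508.5, -19. ,  -5.1]), [1.02347438272709, 1.6216056118727284, 1.6161766324931786, 0.30883809848813065])
tip (array([462.8, -35.9, -17.3]), [0.5273701402283211, 2.2422971862550876, 2.437776062957657])
basin (array([ 497.9, -220.6,   -1.8]), [0.49673071039880656, 1.1414684347949178, 2.115064371634464])
tray outer rim ((494.5141296386719, 201.94320678710938), (112.24197387695312, 240.80296325683594), 82.95132446289062)
corners [array([383. , 267.3]), array([370.7, 163. ]), array([605. , 136.2]), array([614.3, 241.3])]
balls [array([442.1, 237.2]), array([432.4, 180.6]), array([462.6, 178.2])]
chips [array([409.5, 239.5]), array([470.4, 231.7]), array([436.4, 208.4]), array([405.3, 184.4])]
basin S [[312 198]
 [301 249]
 [292 259]
 [265 253]
 [273 222]] [array([716.9,  51.6]), array([509., -77.]), array([465.2, -84.7]), array([438.2, -18.9]), array([548.4,  56.4])]
```

Request:
{"api": "apply_moves", "payload": {"delta_pos": [[0.12,-0.08,-0.06],[0.24,-0.16,-0.12],[0.36,-0.24,-0.18],[0.48,-0.32,-0.24],[0.6,-0.4,-0.3],[0.7,-0.48,-0.36],[0.8,-0.54,-0.42],[0.9,-0.6,-0.48],[0.95,-0.65,-0.54],[1.0,-0.65,-0.6]], "rot": [[0,0,0.083],[0,0,0.167],[0,0,0.25],[0,0,0.333],[0,0,0.417],[0,0,0.5],[0,0,0.583],[0,0,0.667],[0,0,0.75],[0,0,0.833]], "hand": [1,1,1,1,1,1,1,1,1,1]}}

```text
time_s: 3.65
ee_pos: [587.7, 16.7, 213.2]
ee_rot: [-180.0, -0.0, 161.9]
force: [0.3, 0.7, 1.1]
gripper_width: 91.1
gripper_force: 0.0
```

Request:
{"api": "apply_moves", "payload": {"delta_pos": [[0.08,-0.03,-0.1],[0.16,-0.06,-0.2],[0.24,-0.09,-0.3],[0.32,-0.12,-0.3],[0.32,-0.12,-0.3],[0.32,-0.12,-0.3]], "rot": [[0,0,0.083],[0,0,0.167],[0,0,0.25],[0,0,0.333],[0,0,0.354],[0,0,0.354]], "hand": [0.6,0.6,0.6,0.6,0.6,0.6]}}

```text
time_s: 4.15
ee_pos: [625.8, 3.2, 177.1]
ee_rot: [180.0, -0.1, -168.0]
force: [-0.1, -0.5, 0.4]
gripper_width: 55.3
gripper_force: 0.0
```

```bash
cat > d.py <<'E'
from h import *; import pickle,sys
np.set_printoptions(precision=1,suppress=True)
s=env.state();print(s["qpos"],s["ee_pos"],s["ee_rot"],s["time_s"])
f=grab("wrist");print(np.array(f["mount"]))
save(f,"d.png",1.4)
Z={"scoop_handle":78,"scoop_loop":88,"scoop_tip":2}
for q in("scoop","scoop_tip","scoop_handle","scoop_loop"):
    L=spotter.landmark_of(f,q)
    print(q,[(np.round(l["position"],1).tolist(),round(l["score"],2),onz(f,l["position"],Z.get(q,0))[:2].round(0).tolist()) for l in L[:6]])
pickle.dump(f,open("d.pkl","wb"))
E
python3 d.py
```

```text
[  -0.8   24.3   85.9    0.    70.  -102.8] [625.8   3.2 177.1] [ 180.    -0.1 -168. ] 4.15
[[  -0.    -1.    -0.2   65. ]
 [   1.    -0.    -0.    -0.3]
 [   0.    -0.2    1.  -170.9]
 [   0.     0.     0.     1. ]]
scoop [([282.6, 86.2], 0.83, [508.0, -18.0])]
scoop_tip [([281.8, 43.2], 0.76, [465.0, -28.0]), ([481.0, 35.1], 0.45, [407.0, 182.0])]
scoop_handle [([279.6, 206.2], 0.69, [623.0, 3.0]), ([103.3, 39.0], 0.41, [512.0, -174.0])]
scoop_loop [([283.7, 82.9], 0.63, [519.0, -16.0])]
```

View pics/d.png

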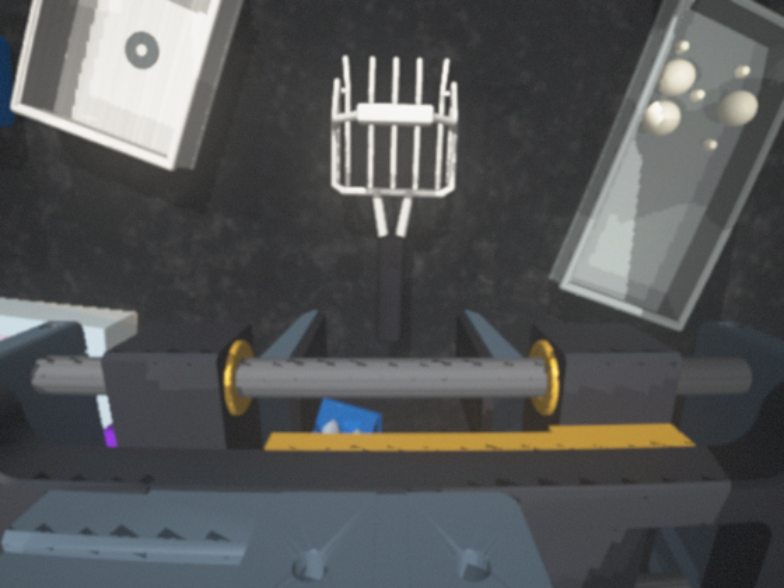

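Request:
{"api": "apply_moves", "payload": {"delta_pos": [[0,0,-0.25],[0,0,-0.5],[0,0,-0.75],[0,0,-0.95],[0,0,-0.99],[0,0,-0.99],[0,0,-0.99],[0,0,-0.99],[0,0,-0.99],[0,0,-0.99]], "rot": [[0,0,0],[0,0,0],[0,0,0],[0,0,0],[0,0,0],[0,0,0],[0,0,0],[0,0,0],[0,0,0],[0,0,0]], "hand": [0.6,0.6,0.6,0.6,0.6,0,0,0,0,0], "newtons": 60}}

```text
time_s: 5.23
ee_pos: [626.4, 3.6, 60.8]
ee_rot: [-180.0, 0.2, -168.0]
force: [-0.7, -0.0, -0.2]
gripper_width: 24.4
gripper_force: 0.0
```

Request:
{"api": "apply_moves", "payload": {"delta_pos": [[0,0,0],[0,0,0],[0,0,0],[0,0,0.1],[0,0,0.25],[0,0,0.4],[0,0,0.5],[0,0,0.5],[0,0,0.5]], "rot": [[0,0,0],[0,0,0],[0,0,0],[0,0,0],[0,0,0],[0,0,0],[0,0,0],[0,0,0],[0,0,0]], "hand": [0,0,0,0,0,0,0,0,0]}}

```text
time_s: 5.98
ee_pos: [625.5, 3.6, 119.2]
ee_rot: [180.0, 0.0, -168.0]
force: [0.4, -0.4, -2.1]
gripper_width: 17.5
gripper_force: 59.9
```

```bash
cat > e.py <<'E'
from h import *; import pickle
np.set_printoptions(precision=1,suppress=True)
p,R=pose(); print(p,env.state()["ee_rot"])
f=grab("wrist"); S=grab("scene"); D=grab("side")
save(f,"e.png",1.4)
for q in("scoop_tip","scoop_loop","scoop"):
    obs=[]
    for g in(f,S,D):
        L=spotter.landmark_of(g,q)
        if L and L[0]["score"]>.5: obs.append((g,L[0]["position"]))
    X,e=tri(obs) if len(obs)>1 else (np.full(3,np.nan),0); print(q,X,e,"tool:",R.T@(X-p),[np.round(o[1],1).tolist() for o in obs])
# expected in tool frame if handle grasped centred: tool x = scoop x
hp=np.array([0,0,-env.hold_point_z])
for n,v in dict(tip=[45,0,1.8],loop=[-10,0,88],org=[0,0,0]).items():
    w=np.array(v)-[-117,0,78]; X=p+R@(hp+[w[0],-w[1],-w[2]]); print(n,X,[proj(g,X)[0] for g in(f,S,D)])
fd=pickle.load(open("d.pkl","rb"))
o=np.array([494.5,202]); 
for yaw in(172.5,173.5):
  a=np.radians(yaw);ux=np.array([np.cos(a),np.sin(a)]);uy=np.array([-ux[1],ux[0]])
  print(yaw,[(1.4*proj(fd,[*(o+sx*120*ux+sy*56*uy),35])[0]) for sx in(-1,1) for sy in(-1,1)])
for u in((677,77),(661,117),(738,106)):
  X=onz(fd,np.array(u)/1.4,17)[:2]; print("ball",X,"tray",(X-o)@ux,(X-o)@uy)
E
python3 e.py
```

```text
[625.5   3.6 119.2] [ 180.    0. -168.]
scoop_tip [424.2  98.5 107.8] [13.601578113535501, 14.839805496739709] tool: [177.1 134.7  11.3] [[216.7, 224.4], [311.9, 219.7]]
scoop_loop [521.9 -20.  143.5] [9.194713576970909, 3.397241073175161, 2.4672309454910772] tool: [106.2  -1.5 -24.4] [[281.1, 36.0], [289.9, 202.3], [289.3, 190.8]]
scoop [507.6 -22.7  56.5] [4.357052009464199, 0.6558627490975815, 1.0457766344350041] tool: [120.8  -1.3  62.6] [[280.7, 61.8], [285.0, 235.6], [295.0, 217.6]]
tip [467.  -30.1  61.7] [array([279.7,  -6.6]), array([275.9, 242.3]), array([310. , 215.8])]
loop [520.8 -18.6 147.9] [array([280.,  39.]), array([286.4, 202.7]), array([288.5, 187.3])]
org [511.1 -20.7  59.9] [array([279.7,  62.9]), array([284.8, 233.2]), array([292.7, 217.4])]
172.5 [array([679.8, 333.4]), array([557.5, 288.4]), array([820.9,  37.5]), array([694.1, -30.7])]
173.5 [array([682.6, 333.1]), array([559.4, 290.5]), array([819.2,  35. ]), array([691. , -30.6])]
ball [432.2 182.2] tray 59.62794216843487 26.720597525940164
ball [462.7 179.1] tray 28.955580378478913 26.337884269327475
ball [439.6 237.7] tray 58.60058549325555 -29.230828198613878
```

View pics/e.png

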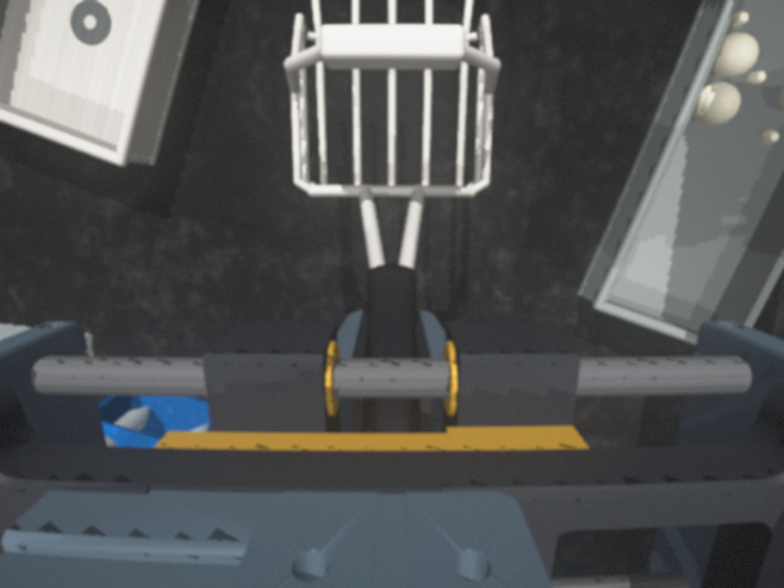

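Request:
{"api": "apply_moves", "payload": {"delta_pos": [[0.02,0.1,0.05],[0.05,0.25,0.1],[0.08,0.4,0.17],[0.11,0.55,0.17],[0.15,0.7,0.17],[0.18,0.85,0.17],[0.21,1.0,0.17]], "rot": [[0,0,-0.02],[0,0,-0.05],[0,0,-0.08],[0,0,-0.11],[0,0,-0.14],[0,0,-0.17],[0,0,-0.2]], "hand": [0,0,0,0,0,0,0]}}

```text
time_s: 7.17
ee_pos: [650.8, 124.4, 139.7]
ee_rot: [-180.0, 0.0, 174.7]
force: [0.0, 0.4, -1.6]
gripper_width: 18.0
gripper_force: 59.9
```

Request:
{"api": "apply_moves", "payload": {"delta_pos": [[0.02,0.15,0],[0.05,0.28,0],[0.08,0.4,0],[0.08,0.48,0],[0.08,0.48,0],[0.08,0.48,0]], "rot": [[0,0,-0.01],[0,0,-0.019],[0,0,-0.019],[0,0,-0.019],[0,0,-0.019],[0,0,-0.019]], "hand": [0,0,0,0,0,0]}}

```text
time_s: 7.67
ee_pos: [660.0, 181.2, 139.4]
ee_rot: [-180.0, -0.0, 173.3]
force: [0.0, 0.1, -1.6]
gripper_width: 17.9
gripper_force: 59.9
```

```bash
cat > g.py <<'E'
from h import *; import pickle
np.set_printoptions(precision=1,suppress=True)
p,R=pose(); print(p,env.state()["ee_rot"],env.state()["time_s"])
f=grab("wrist"); f["p"]=p; f["Rt"]=R
save(f,"g.png",1.4)
pickle.dump((f,spotter.trace(f,"tray")),open("g.pkl","wb"))
E
python3 g.py
```

```text
[660.  181.2 139.4] [-180.    -0.   173.3] 7.6667
```

View pics/g.png

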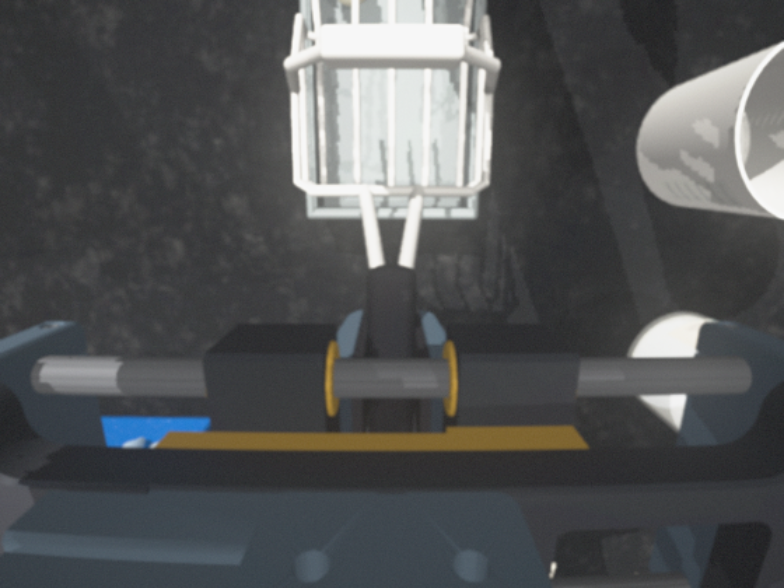

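```bash
cat > g2.py <<'E'
from h import *; import pickle
np.set_printoptions(precision=1,suppress=True)
f,L=pickle.load(open("g.pkl","rb"));fb,Lb=pickle.load(open("b.pkl","rb"))
for u in((307,218),(478,218),(315,0),(487,0)): print(u,onz(f,np.array(u)/1.4,35))
for u in((303,80),(547,113),(526,226),(294,198)): print("b",u,onz(fb,np.array(u)/1.4,35))
p,R=f["p"],f["Rt"]
for n,v in dict(tip=[45,0,1.8],loop=[-10,0,88],L=[-54,45,36],R=[-54,-45,36]).items():
    w=np.array(v)-[-117,0,78]; X=p+R@(np.array([0,0,-18.8])+[w[0],-w[1],-w[2]]); print(n,X,1.4*proj(f,X)[0])
g=cv2.cvtColor(f["pixels"],cv2.COLOR_RGB2GRAY)
# edges of tray on rows, outside scoop
for r in (0,3,6,130,140,150,153): print(r,g[r,205:235],g[r,330:360])
m=L[0]["mask"]; print(L[0]["score"],[(r,np.where(m[r])[0][[0,-1]]) for r in range(0,155,12) if m[r].any()])
E
python3 g2.py
```

```text
(307, 218) [605.6 132.6  35. ]
(478, 218) [618.7 243.2  35. ]
(315, 0) [478.7 157.2  35. ]
(487, 0) [490.6 258.8  35. ]
b (303, 80) [383.6 269.6  35. ]
b (547, 113) [618.  241.8  35. ]
b (526, 226) [604.8 132.8  35. ]
b (294, 198) [370.5 159.6  35. ]
tip [499.1 200.1  82.1] [390.6  -9.4]
loop [553.7 193.7 168.2] [390.5  54.4]
L [592.1 143.8 116.2] [291.7 196.3]
R [602.7 233.2 116.2] [489.6 196.2]
0 [ 64  66  69  68  65  66  69  74 106 161 202 222 219 205 195 200 187 210
 245 248 248 245 218 166 148 144 142 144 139 132] [148 147 147 161 180 192 186 158 114 107 135 143 141 135 139 136 121  94
  61  46  49  49  47  46  45  46  48  47  52  45]
3 [ 65  64  67  67  66  66  66  71 102 156 202 221 218 205 194 195 186 200
 243 248 248 247 230 175 147 144 148 149 145 146] [150 147 157 176 190 194 179 149 112 118 144 148 142 138 139 133 118  93
  65  50  47  46  50  42  48  50  50  53  46  46]
6 [ 68  67  70  67  69  72  70  72 105 155 201 220 220 207 197 200 188 190
 237 248 248 248 238 190 151 145 150 149 147 147] [134 145 175 203 214 207 180 132 107 123 142 149 148 148 140 132 115  88
  62  
[... 601 characters left out ...]
109 159 200 214 208
 193 193 208 215 215 215 216 217 216 216 216 217] [224 225 224 223 223 220 219 214 196 171 145 114  88  78  76  76  74  75
  75  79  80  79  79  82  79  78  71  72  70  67]
153 [ 78  78  81  80  84  89  93  95  98  94  93  92  92 105 147 192 208 209
 210 214 214 215 215 215 216 216 215 216 216 216] [224 223 224 223 224 224 224 218 197 165 134 110  86  77  74  75  77  75
  72  74  75  77  76  75  76  75  71  74  67  69]
0.95 [(0, array([215, 347])), (12, array([217, 344])), (48, array([218, 339])), (60, array([218, 340])), (72, array([219, 340])), (84, array([220, 339])), (96, array([221, 339])), (108, array([221, 337])), (120, array([221, 338])), (144, array([219, 340]))]
```

Request:
{"api": "apply_moves", "payload": {"delta_pos": [[0,0.01,-0.1],[0,0.01,-0.25],[0,0.01,-0.4],[0,0.01,-0.5],[0,0.01,-0.57],[0,0.01,-0.6],[0,0.01,-0.615],[0,0.01,-0.615]], "rot": [[0,0,0],[0,0,0],[0,0,0],[0,0,0],[0,0,0],[0,0,0],[0,0,0],[0,0,0]], "hand": [0,0,0,0,0,0,0,0]}}

```text
time_s: 8.43
ee_pos: [660.5, 182.4, 65.9]
ee_rot: [180.0, 0.0, 173.2]
force: [0.2, 0.1, -1.8]
gripper_width: 17.7
gripper_force: 59.9
```

Request:
{"api": "apply_moves", "payload": {"delta_pos": [[0,0,-0.01],[0,0,-0.02],[0,0,-0.02]], "rot": [[0,0,0],[0,0,0],[0,0,0]], "hand": [0,0,0]}}

```text
time_s: 8.68
ee_pos: [661.0, 182.6, 64.4]
ee_rot: [180.0, 0.1, 173.2]
force: [1.1, -0.4, 0.4]
gripper_width: 17.4
gripper_force: 59.9
```

```bash
cat > i.py <<'E'
from h import *; import pickle
f=grab("wrist"); save(f,"i.png",1.4); print(env.state()["force"])
S=grab("side"); save(S,"i_side.png",1)
E
python3 i.py
```

```text
[ 0.93620642 -0.15129607  0.89121027]
```

View pics/i.png

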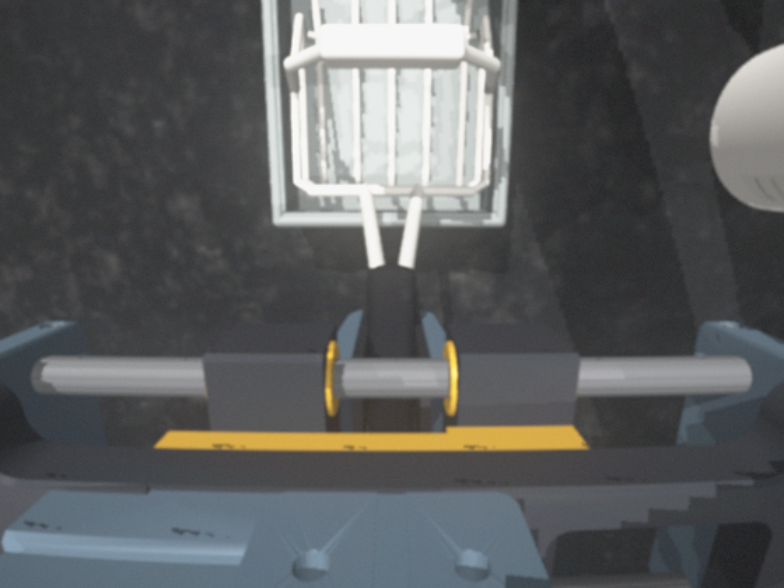

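Request:
{"api": "apply_moves", "payload": {"delta_pos": [[-0.02,0.002,0],[-0.06,0.007,0],[-0.11,0.013,0],[-0.16,0.019,0],[-0.21,0.025,0],[-0.26,0.031,0],[-0.31,0.037,0],[-0.36,0.042,0],[-0.41,0.048,0],[-0.46,0.054,0]], "rot": [[0,0,0],[0,0,0],[0,0,0],[0,0,0],[0,0,0],[0,0,0],[0,0,0],[0,0,0],[0,0,0],[0,0,0]], "hand": [0,0,0,0,0,0,0,0,0,0]}}

```text
time_s: 9.62
ee_pos: [605.7, 189.1, 64.3]
ee_rot: [179.9, 0.2, 173.2]
force: [6.0, -0.6, 5.7]
gripper_width: 17.9
gripper_force: 59.9
```

Request:
{"api": "apply_moves", "payload": {"delta_pos": [[-0.05,0.006,0],[-0.1,0.012,0],[-0.15,0.018,0],[-0.2,0.024,0],[-0.25,0.03,0],[-0.29,0.034,0],[-0.32,0.038,0],[-0.34,0.04,0],[-0.34,0.04,0]], "rot": [[0,0,0],[0,0,0],[0,0,0],[0,0,0],[0,0,0],[0,0,0],[0,0,0],[0,0,0],[0,0,0]], "hand": [0,0,0,0,0,0,0,0,0]}}

```text
time_s: 10.37
ee_pos: [564.4, 194.0, 64.2]
ee_rot: [179.9, 0.1, 173.2]
force: [4.2, -0.3, 4.9]
gripper_width: 17.6
gripper_force: 59.9
```

```bash
cat > j.py <<'E'
from h import *; import sys
S=grab("scene");D=grab("side");W=grab("wrist")
c=lambda f:[int(v) for v in proj(f,[460,205,20])[0]]
def crop(f):
    u,v=c(f); u=min(max(u,80),480); v=min(max(v,70),350); return cv2.resize(f["pixels"][v-70:v+70,u-80:u+80,::-1],(400,350),interpolation=cv2.INTER_CUBIC)
w=np.zeros((250,800,3),np.uint8); w[:,:450]=cv2.resize(W["pixels"][:230,:,::-1],(450,250))
cv2.imwrite("pics/"+sys.argv[1],np.vstack([np.hstack([crop(S),crop(D)]),w]))
E
python3 j.py j.png
```

```text
(no output)
```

View pics/j.png

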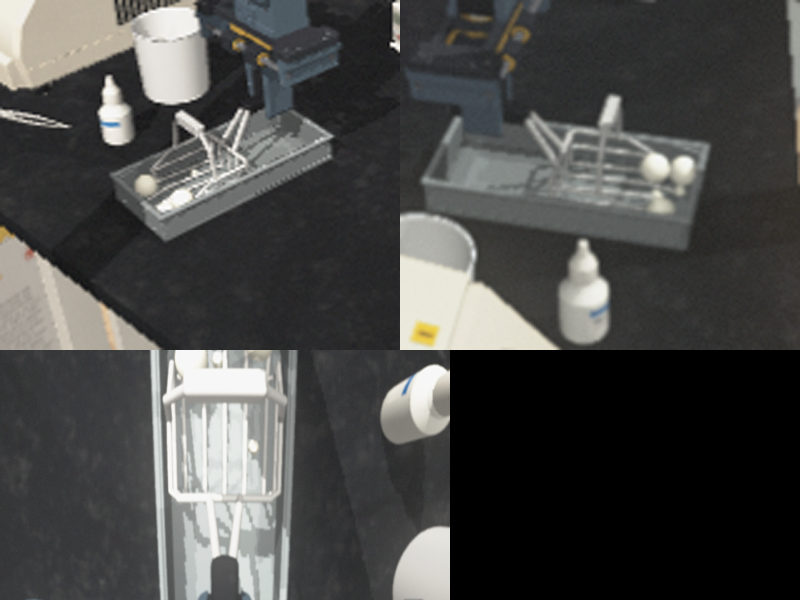

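Request:
{"api": "apply_moves", "payload": {"delta_pos": [[-0.03,0.003,0],[-0.06,0.006,0],[-0.08,0.009,0],[-0.1,0.012,0],[-0.12,0.014,0],[-0.12,0.014,0],[-0.12,0.014,0]], "rot": [[0,0,0],[0,0,0],[0,0,0],[0,0,0],[0,0,0],[0,0,0],[0,0,0]], "hand": [0,0,0,0,0,0,0]}}

```text
time_s: 11.1
ee_pos: [553.9, 195.7, 65.2]
ee_rot: [179.9, 0.6, 173.3]
force: [10.4, -0.9, 4.7]
gripper_width: 17.8
gripper_force: 60.0
```

```bash
cat > k.py <<'E'
from h import *
np.set_printoptions(precision=1,suppress=True)
s=env.state();p,R=pose();print(p,s["ee_rot"],s["force"],s["time_s"])
o=np.array([494.9,202]);a=np.radians(173.2);ux=np.array([np.cos(a),np.sin(a)]);uy=np.array([-ux[1],ux[0]])
for n in("scene","side"):
    f=grab(n)
    for l in spotter.landmark_of(f,"ball_1_center"):
        X=onz(f,l["position"],20)[:2]-o; print(n,np.array(l["position"]),round(l["score"],2),"tray",X@ux,X@uy,"scoop x",X@ux-((p[:2]-o)@ux+117))
    for l in spotter.trace(f,"ball_1_center")[:6]: print("  m",np.array(l["box"]),round(l["score"],2))
E
python3 k.py
```

```text
[553.9 195.7  65.2] [179.9   0.6 173.3] [10.4 -0.9  4.7] 11.1
scene [200.8 232. ] 0.43 tray 91.6488671897863 18.42084830755744 scoop x 33.93943712845582
side [289.9 286.9] 0.5 tray 4.2879829705170085 -10.888306382207826 scoop x -53.42144709081347
side [338.4 284.1] 0.46 tray 107.99910412725463 22.69610612870266 scoop x 50.289674065924146
  m [338.4 286.4  11.5  10.3] 0.46
```

Request:
{"api": "apply_moves", "payload": {"delta_pos": [[0.012,-0.001,-0.016],[0.024,-0.003,-0.034],[0.037,-0.004,-0.053],[0.05,-0.006,-0.073],[0.062,-0.007,-0.093],[0.075,-0.009,-0.114],[0.075,-0.009,-0.114],[0.075,-0.009,-0.114],[0.075,-0.009,-0.114]], "rot": [[0.003,0.022,0],[0.005,0.044,0],[0.008,0.066,0],[0.01,0.088,0],[0.013,0.11,0],[0.016,0.132,0],[0.016,0.132,0],[0.016,0.132,0],[0.016,0.132,0]], "hand": [0,0,0,0,0,0,0,0,0]}}

```text
time_s: 12.15
ee_pos: [559.1, 194.5, 49.9]
ee_rot: [179.9, -11.4, 173.2]
force: [4.0, 0.3, 4.6]
gripper_width: 17.6
gripper_force: 60.0
```

```bash
sed -i 's/^for n in.*/for n in("scene","side","wrist"):/' k.py; python3 k.py
```

```text
[559.1 194.5  49.9] [179.9 -11.4 173.2] [4.  0.3 4.6] 12.15
scene [200.3 229.8] 0.38 tray 87.26478494124619 8.643405447183998 scoop x 34.94699963333338
scene [180.6 208.3] 0.23 tray 73.93954391496368 -126.40409620790693 scoop x 21.621758607050864
  m [199.  230.1   6.6   4.5] 0.48
side [338.  276.8] 0.68 tray 103.08212417063879 48.922899636090676 scoop x 50.76433886272598
  m [230.  314.3  51.6  29.2] 0.56
  m [292.9 275.1  93.9  50. ] 0.28
  m [237.2   6.8  33.5  13.5] 0.87
```

```bash
python3 j.py l.png
```

```text
(no output)
```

View pics/l.png

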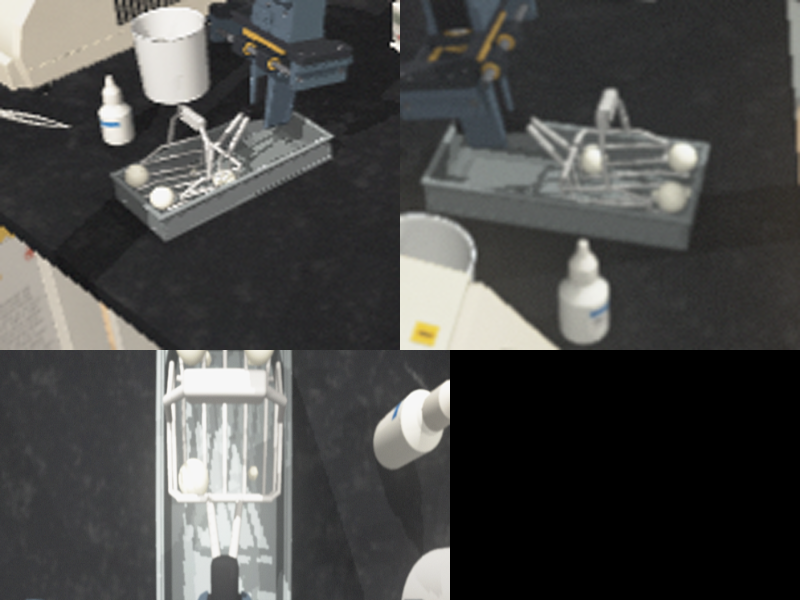

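```bash
cat > m.py <<'E'
from h import *
np.set_printoptions(precision=1,suppress=True)
S=grab("scene");D=grab("side");p,R=pose();print(p)
def full(f,q):
    u,v=[int(x) for x in proj(f,[460,205,20])[0]]; u=min(max(u,80),480); v=min(max(v,70),350); return np.array([u-80+q[0]*.4,v-70+q[1]*.4])
o=np.array([494.9,202]);a=np.radians(173.2);ux=np.array([np.cos(a),np.sin(a)]);uy=np.array([-ux[1],ux[0]])
for s,d in(((135,175),(271,195)),((162,198),(282,157)),((220,178),(192,158))):
    X,e=tri([(S,full(S,s)),(D,full(D,d))]); w=R.T@(X-p)-[0,0,-18.8]
    print("tray",(X[:2]-o)@ux,(X[:2]-o)@uy,X[2],"err",e,"scoop",w[0]-117,-w[1],78-w[2])
E
python3 m.py
```

```text
[559.1 194.5  50. ]
tray 101.79501367330843 -30.288663563076383 36.2747040802129 err [0.2543999044739634, 0.3315750565772383] scoop 43.49095422673304 -30.06296687146418 12.963428110157238
tray 101.93590061975975 26.38914691320305 34.85723631279993 err [0.5261490228584942, 0.6366374685490116] scoop 43.35222951844182 26.61631300843667 11.605763888208003
tray 22.466113722227213 21.977582441816693 22.236004025375475 err [0.212970325628963, 0.2672022768958821] scoop -37.04769237991336 22.20413167814773 14.859938088308027
```

Request:
{"api": "apply_moves", "payload": {"delta_pos": [[-0.012,0.001,0.018],[-0.024,0.003,0.036],[-0.04,0.005,0.036],[-0.055,0.007,0.036],[-0.07,0.008,0.036],[-0.07,0.008,0.036],[-0.07,0.008,0.036]], "rot": [[-0.002,-0.02,0],[-0.005,-0.04,0],[-0.005,-0.04,0],[-0.005,-0.04,0],[-0.005,-0.04,0],[-0.005,-0.04,0],[-0.005,-0.04,0]], "hand": [0,0,0,0,0,0,0]}}

```text
time_s: 13.43
ee_pos: [552.4, 195.2, 54.6]
ee_rot: [180.0, -7.7, 173.2]
force: [8.2, -1.0, 6.2]
gripper_width: 17.7
gripper_force: 60.0
```

```bash
cat > n.py <<'E'
from h import *
import itertools
np.set_printoptions(precision=1,suppress=True)
o=np.array([494.9,202]);a=np.radians(173.2);ux=np.array([np.cos(a),np.sin(a)]);uy=np.array([-ux[1],ux[0]])
def blobs(f,c=(494.9,202,25),half=(125,60)):
    g=cv2.cvtColor(f["pixels"],cv2.COLOR_RGB2GRAY)
    P=[proj(f,[*(np.array(c[:2])+sx*half[0]*ux+sy*half[1]*uy),z])[0] for sx in(-1,1) for sy in(-1,1) for z in(0,c[2]*2+10)]
    M=np.zeros_like(g); cv2.fillConvexPoly(M,cv2.convexHull(np.array(P,np.int32)),1)
    op=cv2.morphologyEx(g,cv2.MORPH_OPEN,cv2.getStructuringElement(cv2.MORPH_ELLIPSE,(7,7)))
    t=((op>150)&(M>0)).astype(np.uint8)
    n,_,st,ce=cv2.connectedComponentsWithStats(t)
    return [(ce[i],st[i,4]) for i in range(1,n) if 25<st[i,4]<400]
def report():
    s=env.state();p,R=pose();print(p,s["ee_rot"],s["force"],s["time_s"])
    F=[grab("scene"),grab("side")]; B=[blobs(f) for f in F]
    for n,b in zip("SD",B): print(n,[(c.round(1).tolist(),int(k)) for c,k in b])
    for (c,_),(d,_) in itertools.product(*B):
        X,e=tri([(F[0],c),(F[1],d)]); w=R.T@(X-p)-[0,0,-18.8]
        if max(e)<2.5: print("tray",(X[:2]-o)@ux,(X[:2]-o)@uy,X[2],"err",round(max(e),1),"scoop",np.array([w[0]-117,-w[1],78-w[2]]))
    return F
if __name__=="__main__": report()
E
python3 n.py
```

```text
[552.4 195.2  54.6] [180.   -7.7 173.2] [ 8.2 -1.   6.2] 13.4333
S [([188.5, 222.5], 48), ([198.1, 230.9], 62)]
D [([303.6, 278.3], 87), ([336.9, 278.9], 96), ([332.6, 294.4], 81)]
tray 109.8427859070668 -2.60928452697841 52.39226949340167 err 1.4 scoop [48.9 -2.6 34.5]
tray 101.99378161621884 -28.998686435209866 31.658119701748895 err 0.5 scoop [ 38.3 -29.   14.9]
tray 102.95097488954329 24.926929681920964 32.74554645697094 err 0.4 scoop [39.4 24.9 15.9]
tray 94.63778892582971 -1.4276133715284516 10.739526902616465 err 2.3 scoop [28.2 -1.4 -4.8]
```

Request:
{"api": "apply_moves", "payload": {"delta_pos": [[0.011,-0.001,-0.022],[0.022,-0.003,-0.046],[0.032,-0.004,-0.072],[0.032,-0.004,-0.072],[0.032,-0.004,-0.072],[0.032,-0.004,-0.072],[0.032,-0.004,-0.072]], "rot": [[0.005,0.043,0],[0.01,0.086,0],[0.015,0.129,0],[0.015,0.129,0],[0.015,0.129,0],[0.015,0.129,0],[0.015,0.129,0]], "hand": [0,0,0,0,0,0,0]}}

```text
time_s: 14.12
ee_pos: [554.0, 194.6, 45.2]
ee_rot: [-179.9, -19.0, 173.2]
force: [4.4, -0.6, -3.6]
gripper_width: 18.0
gripper_force: 60.0
```

```bash
python3 n.py
```

```text
[554.  194.6  45.2] [-179.9  -19.   173.2] [ 4.4 -0.6 -3.6] 14.1167
S [([192.4, 216.7], 45), ([221.1, 222.2], 56), ([202.1, 225.3], 74)]
D [([330.5, 273.2], 97), ([302.9, 276.8], 54), ([325.7, 288.2], 72)]
tray 95.43081374671235 -2.6753707020331916 65.21175067633995 err 1.5 scoop [36.  -3.1 27.5]
tray 86.90649486614582 -28.613985549054405 45.20421642583598 err 0.2 scoop [ 21.4 -29.   11.4]
tray 26.682680742289712 24.137493045834134 25.39260890451028 err 0.2 scoop [-41.9  23.7  12.3]
tray 88.37762185449101 25.80047546609077 45.124208999986614 err 0.1 scoop [22.8 25.4 10.8]
tray 79.35309280625643 -0.10227124487142447 23.831846743675932 err 1.9 scoop [ 7.3 -0.5 -6.3]
```

Request:
{"api": "apply_moves", "payload": {"delta_pos": [[0.013,-0.002,0.0],[0.027,-0.003,0.04],[0.027,-0.003,0.1],[0.027,-0.003,0.15],[0.027,-0.003,0.15],[0.027,-0.003,0.15],[0.027,-0.003,0.15]], "rot": [[0.004,0.033,0],[0.008,0.066,0],[0.008,0.066,0],[0.008,0.066,0],[0.008,0.066,0],[0.008,0.066,0],[0.008,0.066,0]], "hand": [0,0,0,0,0,0,0]}}

```text
time_s: 14.8
ee_pos: [556.7, 194.6, 63.8]
ee_rot: [-180.0, -24.8, 173.2]
force: [-0.3, -0.2, -3.0]
gripper_width: 17.5
gripper_force: 60.0
```

```bash
python3 n.py
```

```text
[556.7 194.6  63.8] [-180.   -24.8  173.2] [-0.3 -0.2 -3. ] 14.8
S [([211.5, 210.5], 95)]
D [([314.4, 264.9], 85), ([298.2, 282.0], 54)]
tray 51.086384935121465 16.75169193716257 70.44452835194319 err 1.3 scoop [-11.4  16.6  17.6]
tray 26.64524775499589 -20.491073795767768 44.086774117132485 err 0.7 scoop [-44.6 -20.6   4. ]
```

Request:
{"api": "apply_moves", "payload": {"delta_pos": [[0,0,0.1],[0,0,0.25],[0,0,0.4],[0,-0.03,0.55],[0.05,-0.15,0.6],[0.1,-0.3,0.6],[0.15,-0.45,0.6],[0.2,-0.6,0.6],[0.25,-0.75,0.6],[0.3,-0.9,0.6]], "rot": [[0,0,0],[0,0,0],[0,0,0],[0,0,0],[0,0,0],[0,0,0],[0,0,0],[0,0,0],[0,0,0],[0,0,0]], "hand": [0,0,0,0,0,0,0,0,0,0]}}

```text
time_s: 15.73
ee_pos: [593.8, 84.4, 135.3]
ee_rot: [-180.0, -24.8, 173.1]
force: [0.2, -0.0, -2.5]
gripper_width: 17.6
gripper_force: 60.0
```

Request:
{"api": "apply_moves", "payload": {"delta_pos": [[0.04,-0.1,0],[0.08,-0.2,0],[0.12,-0.3,0],[0.16,-0.4,0],[0.2,-0.5,0],[0.24,-0.6,0],[0.27,-0.66,0],[0.27,-0.69,0],[0.27,-0.69,0]], "rot": [[0,0,0.03],[0,0,0.06],[0,0,0.09],[0,0,0.12],[0,0,0.15],[0,0,0.18],[0,0,0.2],[0,0,0.219],[0,0,0.219]], "hand": [0,0,0,0,0,0,0,0,0]}}

```text
time_s: 16.48
ee_pos: [625.9, 2.2, 135.1]
ee_rot: [-180.0, -24.9, -168.0]
force: [-0.6, 0.5, -2.8]
gripper_width: 17.6
gripper_force: 60.0
```

```bash
cat > q.py <<'E'
from h import *; import pickle
np.set_printoptions(precision=1,suppress=True)
s=env.state();p,R=pose();print(p,s["ee_rot"],s["force"],s["qpos"],s["time_s"])
W=grab("wrist");S=grab("scene");D=grab("side")
pickle.dump((W,S,D),open("q.pkl","wb"))
def crop(f,c,a,b,w,h):
    u,v=[int(x) for x in proj(f,c)[0]]; u=min(max(u,a),560-a); v=min(max(v,b),420-b); return cv2.resize(f["pixels"][v-b:v+b,u-a:u+a,::-1],(w,h),interpolation=cv2.INTER_CUBIC)
w=np.zeros((300,800,3),np.uint8); w[:,:530]=cv2.resize(W["pixels"][:317,:,::-1],(530,300))
cv2.imwrite("pics/q.png",np.vstack([np.hstack([crop(S,[500,80,60],120,90,400,300),crop(D,[500,80,60],120,90,400,300)]),w]))
E
python3 q.py
```

```text
[625.9   2.2 135.1] [-180.   -24.9 -168. ] [-0.6  0.5 -2.8] [   1.5   39.6   68.9   -4.4   95.9 -100. ] 16.4833
```

View pics/q.png

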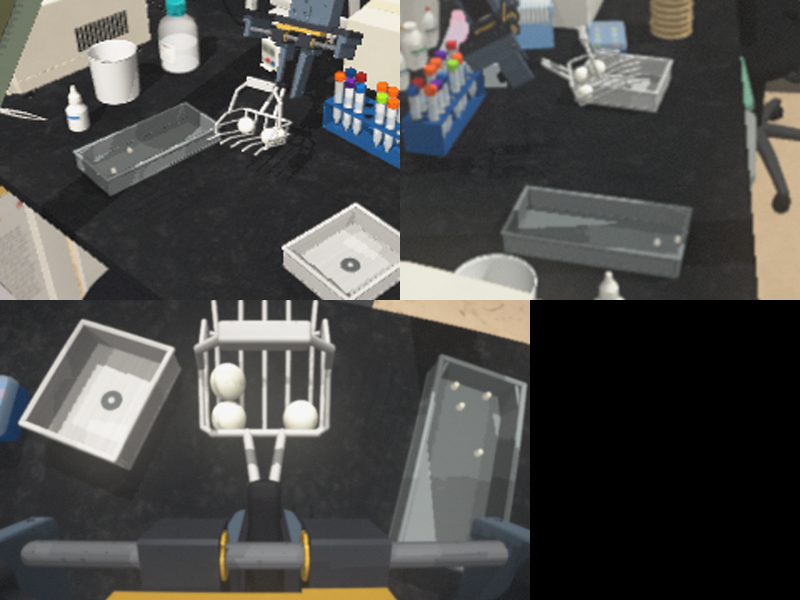

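Request:
{"api": "apply_moves", "payload": {"delta_pos": [[0,0,0],[0,0,-0.03],[0,0,-0.08],[0,0,-0.14],[0,0,-0.2],[0,0,-0.27],[0,0,-0.34],[0,0,-0.4],[0,0,-0.45],[0,0,-0.5]], "rot": [[0.006,-0.03,0],[0.012,-0.06,0],[0.02,-0.1,0],[0.029,-0.14,0],[0.037,-0.18,0],[0.045,-0.22,0],[0.051,-0.25,0],[0.056,-0.27,0],[0.056,-0.27,0],[0.056,-0.27,0]], "hand": [0,0,0,0,0,0,0,0,0,0]}}

```text
time_s: 17.47
ee_pos: [625.3, 3.5, 75.3]
ee_rot: [-179.9, -1.2, -168.0]
force: [-0.3, -0.4, -2.7]
gripper_width: 17.6
gripper_force: 60.0
```

```bash
cat > r.py <<'E'
from h import *; import pickle
np.set_printoptions(precision=1,suppress=True)
W,S,D=pickle.load(open("q.pkl","rb"))
q=np.array([(84,320),(180,348),(128,467),(21,401)],float); q[:,1]-=300; q*=560/530
g=cv2.cvtColor(W["pixels"],cv2.COLOR_RGB2GRAY)
C=np.array([onz(W,u,39)[:2] for u in q]); print(C,"centre",C.mean(0))
e=lambda a,b:(np.linalg.norm(b-a),np.degrees(np.arctan2(*(b-a)[::-1])))
print([e(C[i],C[(i+1)%4]) for i in range(4)])
# refine: fit pose+size by white mask contour
from h import spotter
G=grab("wrist"); T=spotter.trace(G,"basin"); print([(t["score"],t["box"]) for t in T])
p,R=pose()
for t in T[:1]:
    cn=max(cv2.findContours(t["mask"].astype(np.uint8),0,1)[0],key=cv2.contourArea)
    P=np.array([onz(G,u[0],39)[:2] for u in cn],np.float32); print(cv2.minAreaRect(P), cn[:,0].min(0),cn[:,0].max(0))
hp=np.array([0,0,-18.8])
print(p,env.state()["ee_rot"],env.state()["force"])
for q_,v in dict(scoop_loop=[-10,0,88],scoop=[0,0,0]).items():
    w=np.array(v)-[-117,0,78]; X=p+R@(hp+[w[0],-w[1],-w[2]])
    obs=[(f,spotter.landmark_of(f,q_)) for f in (G,grab("scene"),grab("side"))]
    obs=[(f,L[0]["position"]) for f,L in obs if L]; print(q_,"model",X,"seen",*tri(obs))
E
python3 r.py
```

```text
[[ 413.9 -267.3]
 [ 432.4 -138.3]
 [ 581.7 -152.8]
 [ 531.5 -302.7]] centre [ 489.9 -215.3]
[(np.float64(130.3593220522936), np.float64(81.83458893165441)), (np.float64(150.0590683616731), np.float64(-5.5588530955952535)), (np.float64(158.04925027343964), np.float64(-108.54263567005215)), (np.float64(122.80293026500837), np.float64(163.2737161984291))]
[(0.88, [55.4, 58.4, 110.8, 114.3]), (0.32, [318.1, 120.8, 37.6, 29.9]), (0.17, [280.5, 154.8, 149.8, 307.4])]
((539.2531127929688, -170.90182495117188), (78.29863739013672, 80.60652923583984), 4.471675395965576) [0 0] [113 116]
[625.5   3.7  74.3] [-179.9   -1.3 -168. ] [-0.8  0.3 -3.8]
scoop_loop model [521.5 -18.3 105.5] seen [519.4 -18.3  94.9] [5.560050264472835, 0.6525040946238612, 0.8737181204810769]Traceback (most recent call last):
  File "r.py", line 20, in <module>
    obs=[(f,spotter.landmark_of(f,q_)) for f in (G,grab("scene"),grab("side"))]
            ~~~~~~~~~~~~~~~~~~~^^^^^^
ValueError: only the last four pictures can be asked about
```

Request:
{"api": "apply_moves", "payload": {"delta_pos": [[0,0,0],[0,0,0],[0,0,0]], "rot": [[-0.006,0.03,0],[-0.0125,0.0587,0],[-0.0125,0.0587,0]], "hand": [0,0,0]}}

```text
time_s: 18.17
ee_pos: [627.7, 3.9, 75.3]
ee_rot: [-179.8, -6.2, -168.0]
force: [0.7, 0.3, -3.4]
gripper_width: 17.6
gripper_force: 60.0
```

```bash
cat > s.py <<'E'
from h import *
import n, itertools
np.set_printoptions(precision=1,suppress=True)
S=grab("scene");D=grab("side");G=grab("wrist");p,R=pose()
print(p,env.state()["ee_rot"],env.state()["force"],env.state()["time_s"])
for q_,v in dict(scoop_loop=[-10,0,88],scoop=[0,0,0],scoop_tip=[45,0,1.8]).items():
    w=np.array(v)-[-117,0,78]; X=p+R@(np.array([0,0,-18.8])+[w[0],-w[1],-w[2]])
    obs=[(f,spotter.landmark_of(f,q_)) for f in (S,D)]
    obs=[(f,L[0]["position"]) for f,L in obs if L]; print(q_,"model",X,"seen",*(tri(obs) if len(obs)>1 else (0,0)))
B=[n.blobs(f,(520,-18,30),(60,60)) for f in(S,D)]
for (c,_),(d,_) in itertools.product(*B):
    X,e=tri([(S,c),(D,d)]); w=R.T@(X-p)-[0,0,-18.8]
    if max(e)<2.5: print("blob",X,round(max(e),1),"scoop",np.array([w[0]-117,-w[1],78-w[2]]))
g=cv2.cvtColor(G["pixels"],cv2.COLOR_RGB2GRAY); op=cv2.morphologyEx(g[:190,195:365],cv2.MORPH_OPEN,cv2.getStructuringElement(cv2.MORPH_ELLIPSE,(19,19)))
k,_,st,ce=cv2.connectedComponentsWithStats((op>150).astype(np.uint8)); print([( (ce[i]+[195,0]).round().tolist(),int(st[i,4])) for i in range(1,k)])
save(G,"s.png",1.4)
E
python3 s.py
```

```text
[625.8   3.6  75.3] [-179.9   -6.3 -168. ] [-0.6 -0.3 -2.5] 18.3167
scoop_loop model [524.8 -17.7 115.6] seen 0 0
scoop model [505.7 -22.   29.2] seen [573.3 -13.2  40. ] [21.825971167530756, 22.750670213651446]
scoop_tip model [462.1 -31.3  35.9] seen [472.  -36.4  21.7] [1.608419355343718, 1.551535702002152]
blob [531.9  -2.4  55.5] 2.1 scoop [-26.7 -13.6  29.4]
blob [542.5  13.1  36.3] 0.4 scoop [-42.3 -26.7  11.8]
blob [542.3 -42.2  35.7] 0.4 scoop [-30.7  27.4   9.9]
[([279.0, 32.0], 2276), ([240.0, 85.0], 1095), ([241.0, 124.0], 1028), ([317.0, 123.0], 989)]
```

Request:
{"api": "apply_moves", "payload": {"delta_pos": [[0,0,-0.04],[0,0,-0.08],[0,0,-0.1],[0,0,-0.11],[0,0,-0.12],[0,0,-0.12]], "rot": [[0,0,0],[0,0,0],[0,0,0],[0,0,0],[0,0,0],[0,0,0]], "hand": [0,0,0,0,0,0]}}

```text
time_s: 19.12
ee_pos: [625.8, 3.6, 60.6]
ee_rot: [-179.9, -6.3, -168.0]
force: [0.1, 0.5, -2.4]
gripper_width: 17.6
gripper_force: 60.0
```

Request:
{"api": "apply_moves", "payload": {"delta_pos": [[0,0,-0.008],[0,0,-0.016],[0,0,-0.016]], "rot": [[0,0,0],[0,0,0],[0,0,0]], "hand": [0,0,0]}}

```text
time_s: 19.37
ee_pos: [625.9, 3.6, 59.0]
ee_rot: [-179.9, -6.3, -168.0]
force: [-0.6, -0.3, -2.3]
gripper_width: 17.4
gripper_force: 60.0
```

Request:
{"api": "apply_moves", "payload": {"delta_pos": [[0,0,-0.01],[0,0,-0.02],[0,0,-0.02],[0,0,-0.02]], "rot": [[0,0,0],[0,0,0],[0,0,0],[0,0,0]], "hand": [0,0,0,0]}}

```text
time_s: 19.7
ee_pos: [625.8, 3.6, 56.5]
ee_rot: [-179.9, -6.3, -168.0]
force: [-0.3, -0.3, -2.5]
gripper_width: 17.5
gripper_force: 60.0
```

Request:
{"api": "apply_moves", "payload": {"delta_pos": [[0,0,-0.01],[0,0,-0.02],[0,0,-0.02],[0,0,-0.02]], "rot": [[0,0,0],[0,0,0],[0,0,0],[0,0,0]], "hand": [0,0,0,0]}}

```text
time_s: 20.03
ee_pos: [626.4, 3.6, 55.7]
ee_rot: [-179.8, -6.2, -168.0]
force: [1.1, -0.7, 4.3]
gripper_width: 17.8
gripper_force: 60.0
```

```bash
python3 s.py
```

```text
[626.4   3.6  55.7] [-179.8   -6.2 -168. ] [ 0.1 -0.5  5.1] 20.1833
scoop_loop model [525.4 -17.7  95.9] seen [526.9 -21.4  87.5] [0.9378921306457726, 0.9387960217576159]
scoop model [506.4 -22.    9.5] seen [502.8 -25.2   8.5] [0.1154816943731127, 0.11508289165263347]
scoop_tip model [462.8 -31.2  16.2] seen [462.3 -26.    3.9] [0.40281214713101654, 0.39247849590134154]
blob [522.6  -6.2  40.4] 0.5 scoop [-15.7 -12.   32.8]
blob [541.4  13.3  17.3] 0.5 scoop [-40.5 -27.2  12.3]
blob [532.  -45.1  20.2] 1.8 scoop [-19.   28.   12.8]
blob [548.9 -38.2  13.4] 1.2 scoop [-37.6  24.7   7.9]
[([279.0, 32.0], 2413), ([240.0, 84.0], 1154), ([241.0, 123.0], 1073), ([317.0, 123.0], 1063)]
```

Request:
{"api": "apply_moves", "payload": {"delta_pos": [[0,0,0],[0,0,0],[0,0,0],[0,0,0],[0,0,0.03],[0,0,0.1],[0,0,0.3],[0,0,0.55],[0,-0.1,0.8],[0,-0.3,1.0]], "rot": [[0,0,0],[0,0,0],[0,0,0],[0,0,0],[0,0,0],[0,0,0],[0,0,0],[0,0,0],[0.006,-0.03,0],[0.0125,-0.06,0]], "hand": [0.15,0.3,0.45,0.45,0.45,0.45,0.45,0.45,0.45,0.45]}}

```text
time_s: 21.32
ee_pos: [627.3, -30.6, 177.0]
ee_rot: [-179.9, -0.8, -167.8]
force: [0.7, -0.2, 0.4]
gripper_width: 40.8
gripper_force: 0.0
```

Request:
{"api": "apply_moves", "payload": {"delta_pos": [[0,-0.2,0.15],[0,-0.4,0.3],[0,-0.5,0.4],[0,-0.5,0.4],[0,-0.5,0.4]], "rot": [[0.003,-0.012,0],[0.003,-0.013,0],[0.003,-0.013,0],[0.003,-0.013,0],[0.003,-0.013,0]], "hand": [0.45,0.45,0.45,0.45,0.45]}}

```text
time_s: 21.73
ee_pos: [626.0, -92.6, 223.1]
ee_rot: [-179.9, 0.2, -168.1]
force: [-0.1, 0.6, -1.0]
gripper_width: 41.1
gripper_force: 0.0
```

```bash
cat > t.py <<'E'
from h import *; import pickle
np.set_printoptions(precision=1,suppress=True)
s=env.state();print(s["ee_pos"],s["ee_rot"],s["force"],s["qpos"],s["time_s"])
W=grab("wrist");save(W,"t.png",1.4);S=grab("scene");D=grab("side")
T=spotter.trace(W,"basin")
pickle.dump((W,S,D,T),open("t.pkl","wb"))
for q in("scoop_loop","scoop_handle","scoop"):
    obs=[(f,L[0]["position"]) for f in(W,S,D) for L in [spotter.landmark_of(f,q)] if L and L[0]["score"]>.4]
    print(q,*tri(obs),[np.round(o[1],1).tolist() for o in obs])
for t in T[:2]:
    cn=max(cv2.findContours(t["mask"].astype(np.uint8),0,1)[0],key=cv2.contourArea)
    P=np.array([onz(W,u[0],39)[:2] for u in cn],np.float32); print(t["score"],cv2.minAreaRect(P),cv2.approxPolyDP(cn,6,True)[:,0].tolist())
print([(np.round(l["position"],1).tolist(),onz(W,l["position"],0)) for l in spotter.landmark_of(W,"basin")])
E
python3 t.py
```

```text
[626.  -92.6 223.1] [-179.9    0.2 -168.1] [-0.1  0.6 -1. ] [  -9.4   23.2   80.9   -0.1   75.7 -111.3] 21.7333
scoop_loop [521.5 -22.1  84.5] [7.398557910850861, 4.491392606943908, 2.6106185986852153] [[377.3, 110.1], [292.1, 222.7], [290.3, 210.7]]
scoop_handle [615.7   1.8  80.1] [1.8776653350430361, 2.7340845279010306, 3.615875560342937] [[366.3, 208.8], [305.5, 204.4], [253.7, 215.3]]
scoop [502.2 -21.9  -3.4] [2.7421655850397046, 1.1282987904864297, 1.5997692300682693] [[356.0, 105.3], [284.3, 253.9], [297.8, 237.9]]
0.63 ((496.18402099609375, -219.0322265625), (133.09918212890625, 149.8924560546875), 80.8829345703125) [[145, 0], [120, 99], [228, 136], [269, 10], [250, 0]]
[([200.1, 64.6], array([ 497.6, -220.2,    0. ]))]
```

View pics/t.png

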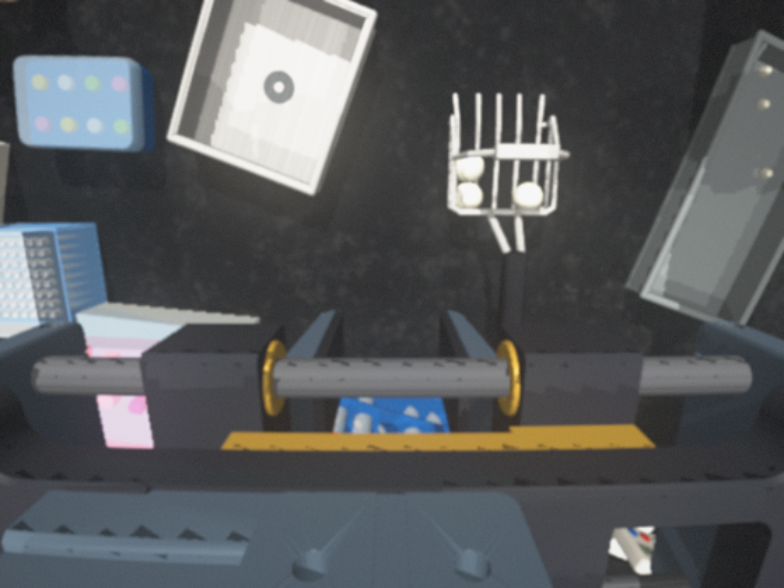

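```bash
cat > v.py <<'E'
from h import *; import pickle
np.set_printoptions(precision=1,suppress=True)
W,S,D,T=pickle.load(open("t.pkl","rb"))
z=lambda u,h:onz(W,np.array(u)/1.4,h)[:2]
A,B,C=z((169,137),39),z((315,194),39),z((377,12),39)
ang=lambda a,b:np.degrees(np.arctan2(*(b-a)[::-1]))
print("basin",A,B,C,np.linalg.norm(A-B),ang(B,A),np.linalg.norm(C-B),ang(B,C),"centre from A,C",(A+C)/2)
print("drain centre",z((279,87),4))
l,r=z((499,151),95),z((559,153),95); print("strip top",l,r,(l+r)/2,ang(r,l)) 
l,r=z((499,153),88),z((559,155),88); print("strip mid",(l+r)/2)
print("tips",[z(u,2) for u in((456,95),(477,95),(498,95),(520,95),(542,96))])
print("handle",z((516,285),86))
print("rear bar", z((462,210),38),z((549,213),38))
E
python3 v.py
```

```text
basin [ 556.5 -293.8] [ 578.  -167.9] [ 432.9 -145. ] 127.75682865164502 -99.6705700819709 146.89999483987634 171.03362734056583 centre from A,C [ 494.7 -219.4]
drain centre [ 495.7 -220.4]
strip top [520.9 -39.8] [513.1   1.2] [517.  -19.3] -79.2303542003883
strip mid [517.2 -16.9]
tips [array([470.5, -68.1]), array([466.5, -50.1]), array([462.5, -32.1]), array([458.2, -13.1]), array([454.7,   6.2])]
handle [610.7   0.3]
rear bar [565.6 -45.3] [552.4  27.4]
```

Request:
{"api": "apply_moves", "payload": {"delta_pos": [[-0.1,0.06,0],[-0.2,0.12,0],[-0.3,0.18,0],[-0.4,0.24,0],[-0.5,0.3,0],[-0.6,0.36,0],[-0.7,0.42,0],[-0.8,0.5,0],[-0.86,0.56,-0.1],[-0.9,0.6,-0.2]], "rot": [[0,0,-0.08],[0,0,-0.16],[0,0,-0.24],[0,0,-0.32],[0,0,-0.4],[0,0,-0.48],[0,0,-0.56],[0,0,-0.64],[0,0,-0.72],[0,0,-0.8]], "hand": [0.45,0.45,0.45,0.45,0.45,0.45,0.45,0.45,0.45,0.45]}}

```text
time_s: 23.27
ee_pos: [517.5, -19.8, 198.9]
ee_rot: [-180.0, 0.2, 122.9]
force: [-0.7, -0.0, 0.4]
gripper_width: 41.2
gripper_force: 0.0
```

Request:
{"api": "apply_moves", "payload": {"delta_pos": [[0,0,-0.1],[0,0,-0.2],[0,0,-0.3],[0,0,-0.3],[0,0,-0.3],[0,0,-0.3]], "rot": [[0,0,-0.08],[0,0,-0.16],[0,0,-0.24],[0,0,-0.254],[0,0,-0.254],[0,0,-0.254]], "hand": [0.45,0.45,0.45,0.45,0.45,0.45]}}

```text
time_s: 23.77
ee_pos: [518.4, -20.5, 163.0]
ee_rot: [-179.9, 0.1, 101.5]
force: [-0.0, -0.2, 0.1]
gripper_width: 41.1
gripper_force: 0.0
```

```bash
cat > w.py <<'E'
from h import *
np.set_printoptions(precision=1,suppress=True)
s=env.state();print(s["ee_pos"],s["ee_rot"],s["qpos"],s["time_s"])
W=grab("wrist")
for q,h in(("scoop_loop",88),("scoop",0),("scoop_tip",2)):
    print(q,[(np.round(l["position"],1),round(l["score"],2),onz(W,l["position"],h)) for l in spotter.landmark_of(W,q)[:2]])
print("expect",proj(W,[517.5,-20,88]))
E
python3 w.py
```

```text
[518.4 -20.5 163. ] [-179.9    0.1  101.5] [ -3.4  15.6 101.4  -0.2  63.  -14.9] 23.7667
scoop_loop [(array([276.9, 213.3]), 0.79, array([517.3, -18.2,  88. ]))]
scoop [(array([268.8, 191.2]), 0.84, array([507. , -17.2,   0. ]))]
scoop_tip [(array([229.4, 200. ]), 0.71, array([465. , -35.7,   2. ]))]
expect [[276.7 215.3]]
```

Request:
{"api": "apply_moves", "payload": {"delta_pos": [[-0.005,0.01,-0.2],[-0.005,0.01,-0.45],[-0.005,0.01,-0.65],[-0.005,0.01,-0.78],[-0.005,0.01,-0.78],[-0.005,0.01,-0.78],[-0.005,0.01,-0.78],[-0.005,0.01,-0.78],[-0.005,0.01,-0.78],[-0.005,0.01,-0.78]], "rot": [[0,0,0],[0,0,0],[0,0,0],[0,0,0],[0,0,0],[0,0,0],[0,0,0],[0,0,0],[0,0,0],[0,0,0]], "hand": [0.45,0.45,0.45,0.45,0.45,0,0,0,0,0], "newtons": 60}}

```text
time_s: 24.8
ee_pos: [517.5, -19.3, 69.6]
ee_rot: [-179.9, 0.1, 101.4]
force: [-1.4, -0.4, 0.4]
gripper_width: 10.3
gripper_force: 0.5
```

Request:
{"api": "apply_moves", "payload": {"delta_pos": [[0,0,0],[0,0,0],[0,0,0.05],[0,0,0.15],[0,0,0.3],[0,0,0.45],[0,0,0.6],[0,0,0.6]], "rot": [[0,0,0],[0,0,0],[0,0,0],[0,0,0],[0,0,0],[0,0,0],[0,0,0],[0,0,0]], "hand": [0,0,0,0,0,0,0,0]}}

```text
time_s: 25.47
ee_pos: [519.6, -19.3, 143.9]
ee_rot: [179.7, 0.2, 101.4]
force: [1.9, 0.3, -3.4]
gripper_width: 9.7
gripper_force: 60.0
```

```bash
cat > x.py <<'E'
from h import *
np.set_printoptions(precision=1,suppress=True)
S=grab("scene");D=grab("side");p,R=pose()
print(p,env.state()["ee_rot"],env.state()["force"],env.state()["time_s"])
# tool y = -scoop x ? scoop x angle 191.5, tool y angle 11.5
def X(v): w=np.array(v)-[-10,0,88]; return p+R@np.array([-w[1]*-1 if 0 else w[1]*-1, -w[0], -w[2]-18.8])
for q,v in dict(scoop=[0,0,0],scoop_tip=[45,0,1.8],scoop_handle=[-117,0,78]).items():
    obs=[(f,spotter.landmark_of(f,q)) for f in (S,D)]
    obs=[(f,L[0]["position"]) for f,L in obs if L]; print(q,"model",X(v),[(proj(f,X(v))[0],u) for f,u in obs],*(tri(obs) if len(obs)>1 else ()))
E
python3 x.py
```

```text
[517.3 -19.2 140.7] [-179.9    0.1  101.4] [-0.9 -0.3 -3.3] 25.5667
scoop model [507.4 -21.3  71.5] [(array([284. , 230.4]), [284.3, 228.4]), (array([294.1, 213.5]), [307.9, 212.5])] [483.9 -29.4  82.1] [5.918938745731803, 5.740548094257796]
scoop_tip model [463.3 -30.2  73.4] [(array([274.8, 239.3]), [273.4, 238.6]), (array([311.5, 212. ]), [311.4, 213.4])] [463.5 -25.   72.4] [0.1640808754227133, 0.15836220664931075]
scoop_handle model [622.2   2.  149.3] [(array([305.8, 183.8]), [304.8, 180.8]), (array([246.9, 188.9]), [247.4, 189.2])] [621.8   7.5 153.7] [1.1246421441367982, 1.207254938289532]
```

```bash
python3 - <<'E'
from h import *; import pickle
W,S,D,T=pickle.load(open("t.pkl","rb"))
for u in((105,290),(100,225),(255,320),(80,303),(25,320)):
    print(u,[onz(W,np.array(u)/1.4,h)[:2].round().tolist() for h in(0,60,100)])
E
```

```text
(105, 290) [[713.0, -366.0], [690.0, -327.0], [675.0, -300.0]]
(100, 225) [[649.0, -375.0], [636.0, -334.0], [627.0, -306.0]]
(255, 320) [[712.0, -213.0], [689.0, -197.0], [674.0, -186.0]]
(80, 303) [[732.0, -392.0], [706.0, -349.0], [689.0, -320.0]]
(25, 320) [[764.0, -452.0], [733.0, -400.0], [713.0, -364.0]]
```

Request:
{"api": "apply_moves", "payload": {"delta_pos": [[0,-0.05,0],[0,-0.15,0],[-0.01,-0.25,0],[-0.02,-0.35,0],[-0.03,-0.45,0],[-0.04,-0.55,0],[-0.05,-0.65,0],[-0.06,-0.75,0],[-0.07,-0.85,0],[-0.07,-0.85,0]], "rot": [[0,0,-0.02],[0,0,-0.04],[0,0,-0.07],[0,0,-0.1],[0,0,-0.13],[0,0,-0.16],[0,0,-0.19],[0,0,-0.22],[0,0,-0.24],[0,0,-0.24]], "hand": [0,0,0,0,0,0,0,0,0,0]}}

```text
time_s: 26.7
ee_pos: [508.8, -123.7, 140.7]
ee_rot: [-179.9, 0.2, 80.5]
force: [-0.0, 0.4, -3.4]
gripper_width: 9.6
gripper_force: 60.0
```

Request:
{"api": "apply_moves", "payload": {"delta_pos": [[-0.01,-0.1,0],[-0.02,-0.22,0],[-0.03,-0.34,0],[-0.04,-0.46,0],[-0.05,-0.58,0],[-0.06,-0.68,0],[-0.06,-0.76,0],[-0.06,-0.81,0],[-0.06,-0.81,0],[-0.06,-0.81,0]], "rot": [[0,0,0],[0,0,0],[0,0,0],[0,0,0],[0,0,0],[0,0,0],[0,0,0],[0,0,0],[0,0,0],[0,0,0]], "hand": [0,0,0,0,0,0,0,0,0,0]}}

```text
time_s: 27.53
ee_pos: [501.7, -218.3, 140.5]
ee_rot: [-179.8, 0.1, 80.7]
force: [0.5, 1.4, -3.7]
gripper_width: 9.5
gripper_force: 60.0
```

Request:
{"api": "apply_moves", "payload": {"delta_pos": [[0,0,-0.05],[0,0,-0.15],[0,0,-0.25],[0,0,-0.35],[0,0,-0.43],[0,0,-0.48],[0,0,-0.5],[0,0,-0.5]], "rot": [[0,0,0],[0,0,0],[0,0,0],[0,0,0],[0,0,0],[0,0,0],[0,0,0],[0,0,0]], "hand": [0,0,0,0,0,0,0,0]}}

```text
time_s: 28.2
ee_pos: [501.5, -218.0, 80.1]
ee_rot: [-179.8, 0.1, 80.8]
force: [0.5, 0.7, -2.5]
gripper_width: 9.6
gripper_force: 60.0
```

```bash
python3 x.py
```

```text
[ 502.1 -218.5   81.1] [-179.9    0.1   80.8] [-0.2  0.  -3.1] 28.3
scoop model [ 492.1 -217.    11.9] [(array([342.3, 286.4]), [340.6, 287.4]), (array([306.3, 197.8]), [307.7, 195.6])] [ 486.1 -218.3   16.8] [1.1950440888310687, 0.9393312449609266]
scoop_tip model [ 447.7 -209.8   13.8] [(array([328.6, 294.9]), [327.4, 295.0]), (array([321.2, 199.1]), [318.9, 200.8])] [ 452.4 -205.3    8.8] [0.9438473243842604, 0.7393571967052215]
scoop_handle model [ 607.8 -235.6   89.7] [(array([378.9, 240.3]), [206.4, 187.1]), (array([267.9, 169.7]), [270.5, 171.1])] [477.9 144.7 218.4] [30.986152228210297, 36.80140465860585]
```

Request:
{"api": "apply_moves", "payload": {"delta_pos": [[0,-0.01,-0.02],[0,-0.01,-0.04],[0,-0.01,-0.05],[0,-0.01,-0.055],[0,-0.01,-0.055]], "rot": [[0,0,0],[0,0,0],[0,0,0],[0,0,0],[0,0,0]], "hand": [0,0,0,0,0]}}

```text
time_s: 29.02
ee_pos: [501.5, -219.5, 73.7]
ee_rot: [-179.8, 0.1, 80.8]
force: [0.6, -0.4, -3.1]
gripper_width: 9.7
gripper_force: 60.0
```

Request:
{"api": "apply_moves", "payload": {"delta_pos": [[0,0,-0.008],[0,0,-0.013],[0,0,-0.013]], "rot": [[0,0,0],[0,0,0],[0,0,0]], "hand": [0,0,0]}}

```text
time_s: 29.27
ee_pos: [501.7, -219.6, 73.1]
ee_rot: [-179.9, 0.1, 80.8]
force: [-1.5, 0.3, 2.3]
gripper_width: 9.2
gripper_force: 60.0
```

Contact on the basin floor. Release and retreat.

Request:
{"api": "apply_moves", "payload": {"delta_pos": [[0,0,0],[0,0,0],[0,0,0],[0,0,0],[0,0,0.05],[0,0,0.15],[0,0,0.35],[0,0,0.6],[0,0,0.9],[0,0,1.0]], "rot": [[0,0,0],[0,0,0],[0,0,0],[0,0,0],[0,0,0],[0,0,0],[0,0,0],[0,0,0],[0,0,0],[0,0,0]], "hand": [0.1,0.2,0.35,0.4,0.4,0.4,0.4,0.4,0.4,0.4]}}

```text
time_s: 30.1
ee_pos: [504.1, -220.7, 198.0]
ee_rot: [179.6, 0.3, 80.8]
force: [-0.1, -0.5, 0.9]
gripper_width: 36.5
gripper_force: 0.0
```

```bash
cat > y.py <<'E'
from h import *; import n, itertools
np.set_printoptions(precision=1,suppress=True)
S=grab("scene");D=grab("side"); print(env.state()["force"],env.state()["ee_pos"],env.state()["time_s"])
E={"scoop":[491.7,-218,4],"scoop_tip":[447.3,-210.7,5.8],"scoop_handle":[607.4,-236.5,82],"scoop_loop":[501.7,-219.5,92]}
for q,X in E.items():
    obs=[(f,spotter.landmark_of(f,q)) for f in (S,D)]
    obs=[(f,L[0]["position"]) for f,L in obs if L]; print(q,"expect",X,[(proj(f,X)[0],np.array(u)) for f,u in obs],*(tri(obs) if len(obs)>1 else ()))
for f in(S,D):
    print([(np.array(l["box"]),round(l["score"],2)) for l in spotter.trace(f,"ball_1_center")[:4]])
    print("exp ball px",[proj(f,[491.7+d*.987,-218+yy-d*.16,19])[0] for d in(37,) for yy in(-26,0,26)])
    u,v=[int(k) for k in proj(f,[500,-219,15])[0]]; g=cv2.cvtColor(f["pixels"],cv2.COLOR_RGB2GRAY)[v-35:v+35,u-45:u+45]
E
python3 y.py
```

```text
[ 0.1  0.1 -0.2] [ 503.6 -220.4  196. ] 30.2
scoop expect [491.7, -218, 4] [(array([342.3, 289.1]), array([342.9, 291.4])), (array([306.5, 200. ]), array([309.1, 200.2]))] [ 485.7 -222.6    2.3] [0.7595857438595188, 0.5965210222855842]
scoop_tip expect [447.3, -210.7, 5.8] [(array([328.6, 297.6]), array([328. , 299.4])), (array([321.3, 201.3]), array([319.9, 203.3]))] [ 449.8 -209.2   -1.4] [0.7575289310419995, 0.591438051125083]
scoop_handle expect [607.4, -236.5, 82] [(array([378.8, 243.1]), array([379.6, 242.7])), (array([268.2, 172. ]), array([271.9, 175. ]))] [ 601.7 -236.7   78.8] [3.345234230490768, 2.6985330870501714]
scoop_loop expect [501.7, -219.5, 92] [(array([348.3, 259. ]), array([353.3, 258.3])), (array([303.3, 172.9]), array([301.7, 174.6]))] [ 510.  -224.4   87. ] [1.907218463472135, 1.4777601146510266]
[(array([357.1, 270.4,  69.2,  73.6]), 0.6), (array([356.8, 288.2,   8.8,  14. ]), 0.4)]
exp ball px [array([363. , 282.5]), array([353.6, 277.4]), array([344.5, 272.5])]
[]
exp ball px [array([295.4, 190. ]), array([294.5, 194. ]), array([293.5, 198.2])]
```

```bash
python3 -c "
from workcell import env
print(env.job_done())"
```

```text
the job is handed in; nothing more can be done
None
```

I handed the job in at about 30 s: the scoop stands level on the basin floor with the three balls in it, and the four chips stayed in the tray. After release I checked the scoop's position by camera. For the balls I relied on the steady 3 N load (scoop plus three balls) measured just before set-down, as I had no picture views left.

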